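# Lock the beam block into the slotted rail

## Robot

A 6-joint arm with a two-finger parallel gripper is mounted at the origin on a cart in front of the work surface, level with it; the furniture and walls round the work are solid. World frame = base frame: x ahead of the robot, y to its left, z up, the work surface at z = 0. Lengths are in mm, angles in degrees, forces in N, time in s.
With the tool pointing down it reaches from about 300 to 850 mm from the base axis. Payload 4.2 kg.
Tool frame: the origin (TCP) lies on the centre line of the jaws, within the pads' length; the fingertips stand 14 mm ahead of it and the grasp point (between the pads) lies 5 mm behind it (env.finger_overhang is the z of the fingertips in the tool frame, in mm); z points along the fingers, y is the line along which they close (so a half turn about z gives the same grasp; the last joint's range is limited). The gripper opens to 91 mm and grips with 3 to 60 N. Pads are 32 mm wide; open, the fingers measure 118 mm over their backs; the gripper's body (76 mm by 178 mm) begins 60 mm behind the grasp point.
Start: joints at [63.025, 18.312, 89.639, -0, 72.044, -1.146], TCP at [250.523, 517.571, 227.976] pointing down, gripper open.
Joint ranges: [-177.97, 177.97], [-48.28, 115.42], [12.27, 149.76], [-77.06, 257.06], [2.81, 150.46], [-146.56, 146.56]. Speed limits (degrees/s): [147.25, 147.25, 180, 180, 180, 180].

## Interface

Orientations are given as [roll, pitch, yaw] about the fixed x, y, z axes, in that order (R = Rz(yaw) Ry(pitch) Rx(roll)).
In Python, from workcell import sensors, viewer, env gives the robot as it stands. The module is installed in compiled form; this text tells all that it offers.
- The arm moves only by the tool step_arm, never from a script. Its argument "plan" is one flat list of numbers, 6 for each row, row after row: the shift along the tool's x, y, z in cm, then the turn, a rotation vector about the tool's x, y, z in rad. In form: [x, y, z, wx, wy, wz, x, y, z, wx, wy, wz, ...]. A call has 1 to 5 rows; each row shifts and turns the commanded pose from where the row before left it, along the tool's axes as they then stand; what a row does not reach is not made up. A row lasts 1/12 s, in which the tool goes at most 41.7 mm and 7.16 degrees, less where a joint would pass 70% of its speed; a pose out of reach is approached as far as the arm can. A call is refused whole if a number of a shift passes 4.17 or a number of a turn 0.125, either way. A call with a gripper value outside its range is refused whole. "hand" is the finger opening in cm, from 0 to 9.12, set as the call begins (left out, the last holds). The fingers move at their own pace and stop on an object; "newtons" is the grip in N (left out, the last holds). Time passes only in rows, so rows that do not move let the fingers close. It gives the time, the measured TCP pose, the force, the opening and the grip force at its end, in the units of the state.
- sensors.state(): the state, without advancing time (a new reading comes with each control period).
- viewer.grab_frame(name): name is "side" or "top"; returns a dict with "img" (420x560x3 uint8, red, green, blue), "fx", "fy", "cx", "cy" (pixels), "position" and "attitude" of the camera in the world. Camera axes: x right, y down, z forward; pixel columns grow to the right and rows downward; lengths in mm; the calibration is good to about 2 mm. A picture is of the moment at which its call begins. There is no depth.
- env.job_done(): hands the job in; it is judged then, once.
Trained networks look in a picture, given as the dict that the camera call returned (one of the last four; its "shot" number tells which), for a name from the list of things; names that differ only in an ending like _2 or _b are one class to them, and where a whole thing is asked for, a point or a joint stands for the part that bears it (a point fixed in the world has none). Each returns a list of dicts, best first, with "score" (0 to 1); they miss things now and then, are a little off and sometimes report something else, mostly with a low value. They report only what shows in the picture. A call takes as long as a camera call. They do not tell look-alikes from the thing itself.
- viewer.boxes_of(name, picture): "location" ([column, row] in pixels, amid what is visible of it).
- viewer.pinpoint(name, picture): "location" ([column, row] in pixels: a listed point, or the origin of a listed thing).
The state is a dict: "time_s": time; "qpos": joint angles; "qvel": joint speeds; "effort": joint torques, N m; "ee_pos": TCP position; "ee_rot": TCP orientation; "force": force on the tool from outside, world axes, zero at the start; "torque": the same for the moment, N m; "gripper_width": finger opening in mm; "gripper_force": force on a finger pad.
Only numpy, scipy, OpenCV 4.12 (cv2) and the standard library are available. Lean on these libraries where they do the work, as an engineer would, in place of code of your own. Each camera call takes 0.05 s, during which the arm holds its last target. There are 200 camera calls.

## Task

Take the beam block (the carrier with the solid square plate) out of the parking rack and lower its T-foot through the long slot of the aluminium rail, plate in line with the slot, until its collar rests on the rail. Then turn it a quarter turn so that the foot locks under the lips and the plate stands square across the rail, and let go of it, upright. It may stand anywhere along the slot; leave the ring carrier parked in the rack and do not disturb the mirror mount.

Things in the scene. Friction and masses are not known exactly. Their poses are not given: they have to be found in the camera images.
- beam_block: Beam block, loose, 0.11 to 0.22 kg, upright: dark solid square plate, 48 mm wide (its y), 48 mm tall, 10 mm thick (its x), on a 14 mm stem over a round steel collar 46 mm across, 6 mm thick. Origin: centre of the collar's underside, z up; the plate fills z = 26 to 74 mm. A half turn makes no difference. Starts in one of the rack's two pockets, collar on the rack's top; lift 25 mm or more to clear.
- block_foot (a point): Centre of the beam block's T-foot, 18 mm below the block's origin, same axes. The foot is a steel bar 50 mm long (y, in the plane of the plate), 12 mm wide (x), 8 mm thick (z = -14 to -22 mm from the block's origin), on a 12 mm round neck under the collar.
- slot_rail: Fixed aluminium rail, 80 mm wide (x), 180 long (y), 34 high. Origin: centre of its underside, z up. Slot in its top along y, centred, 26 mm wide, 140 long (y = -70 to 70), between lips 8 mm thick (z = 26 to 34). Beneath, the channel is 68 mm wide, floor at z = 5. With the collar on the rail's top the foot hangs 6 mm below the lips, 7 mm above the floor, and turns freely either way, no stop.
- ring_carrier: Loose bystander in the rack's other pocket (which one varies): collar, stem and foot as the beam block's, but with an upright open ring, 48 mm across, 10 mm thick, 34 mm hole. Origin: centre of the collar's underside, z up. The grey rack, fixed, is 64 x 180 mm, 30 mm high; its pockets are 90 mm apart, 25 mm deep, 21 x 59 mm wide; carriers have some play in them.
- steering_mirror: Loose bystander: black mirror mount with a small round mirror, 50 x 50 x 60 mm, standing on the table 150 to 170 mm from the rail's middle, past the rail's +y end. Origin: centre of its underside, z up.
Things that resemble listed ones, but are neither listed nor needed, are in the scene too. What is shaped like the beam_block but purple is not meant.

How it is judged:
By the outcome, as a careful person would: the job done as asked, in the order asked, and still so for the second after the job is handed in, with the robot touching nothing.
It also fails if it takes over 45 s, if anything falls off the work surface, if the arm or the gripper's body presses on something with over 40 N, if the wrist force passes 120 N, or if a joint passes its speed limit or range.

## Working session

There is one attempt and no reset: what is moved stays moved. The work goes in short steps, Python scripts to look and compute and a tool call to move; the robot and the scene stay as the last step left them, time stands still between calls to the robot, and variables do not carry over. Pictures are saved under pics/ and viewed, at most 10 in all, crops included, and the job is handed in when it is done.

Besides the shell and the picture viewer there is one more tool, called as name(argument=value, ...) on one line, values as JSON. step_arm: Moves the arm, as the interface text tells. Its arguments: {"type":"object","properties":{"plan":{"type":"array","items":{"type":"number"}},"hand":{"type":"number"},"newtons":{"type":"number"}},"required":["plan"]}

```bash
mkdir -p pics; cat > h.py <<'E'
import numpy as np, cv2
from scipy.spatial.transform import Rotation as R
from workcell import sensors, viewer, env
def rot(a):
    a=np.array(a,float)
    return a if a.shape==(3,3) else (R.from_quat(a).as_matrix() if a.size==4 else R.from_euler('xyz',a,degrees=True).as_matrix())
def ray(p,px):
    d=rot(p['attitude'])@np.array([(px[0]-p['cx'])/p['fx'],(px[1]-p['cy'])/p['fy'],1]); return np.array(p['position'],float),d
def onz(p,px,z):
    o,d=ray(p,px); return o+d*(z-o[2])/d[2]
def proj(p,X):
    c=rot(p['attitude']).T@(np.array(X,float)-p['position']); return np.array([p['fx']*c[0]/c[2]+p['cx'],p['fy']*c[1]/c[2]+p['cy']])
def tri(p,a,q,b):
    o,d=ray(p,a);u,e=ray(q,b);d/=np.linalg.norm(d);e/=np.linalg.norm(e)
    s=np.linalg.lstsq(np.c_[d,-e],u-o,rcond=None)[0]; A=o+d*s[0];B=u+e*s[1]; return (A+B)/2,np.linalg.norm(A-B)
E
cat > a.py <<'E'
from h import *
ps={}
for n in('side','top'):
    p=viewer.grab_frame(n);ps[n]=p;cv2.imwrite(f'pics/{n}0.png',p['img'][...,::-1])
    print(n,p['position'],p['attitude'],p['fx'],p['cx'],p['cy'])
    for o in('beam_block','block_foot','slot_rail','ring_carrier','steering_mirror'):
        for f in(viewer.boxes_of,viewer.pinpoint):
            print(o,f.__name__,[(np.round(x['location']).tolist(),round(x['score'],2)) for x in f(o,p)])
s=sensors.state();print(s);print(env.finger_overhang)
E
python3 a.py
```

```text
side [ 278.61790727 -681.67720109  740.43079232] [-130.68272007   -0.91932868  -14.88684933] 398.28493318604666 276.8668529629967 213.3109885239567
beam_block call [([342.0, 298.0], 0.68)]
beam_block call [([298.0, 307.0], 0.94), ([341.0, 303.0], 0.58)]
block_foot call [([346.0, 297.0], 0.9), ([297.0, 302.0], 0.85)]
block_foot call [([295.0, 315.0], 0.82), ([342.0, 306.0], 0.66)]
slot_rail call [([259.0, 194.0], 0.96)]
slot_rail call [([261.0, 197.0], 0.97)]
ring_carrier call [([277.0, 276.0], 0.55)]
ring_carrier call [([276.0, 280.0], 0.7)]
steering_mirror call [([240.0, 165.0], 0.59)]
steering_mirror call [([239.0, 170.0], 0.88)]
top [ 301.29372111   81.19643972 1371.33237142] [-1.70328284e+02  1.07346673e-01 -9.05492903e+01] 486.83355541108034 284.12705713253894 213.39487216540178
beam_block call [([388.0, 234.0], 0.75), ([386.0, 194.0], 0.63)]
beam_block call [([384.0, 236.0], 0.81), ([385.0, 194.0], 0.63)]
block_foot call [([384.0, 194.0], 0.84), ([385.0, 232.0], 0.81)]
block_foot call [([386.0, 233.0], 0.72), ([382.0, 196.0], 0.63), ([355.0, 242.0], 0.16)]
slot_rail call [([240
[... 217 characters left out ...]
1.0, 246.0], 0.82)]
{'time_s': 1.1, 'qpos': array([ 6.30260840e+01,  1.83118820e+01,  8.96393163e+01,  7.76588352e-04,
        7.20439095e+01, -1.14522633e+00]), 'qvel': array([ 0.00469469,  0.03670165, -0.04471776, -0.059598  ,  0.03757471,
       -0.01260752]), 'effort': array([-3.05077619e-04, -4.12356806e+01, -2.32226586e+01,  7.29657314e-02,
        3.76580260e-02,  2.00837252e-05]), 'ee_pos': array([250.51239819, 517.57481873, 227.97395906]), 'ee_rot': array([ 1.79995094e+02, -6.40856786e-04,  1.54171071e+02]), 'force': array([ 0.17920508, -0.99156489, -0.68229437]), 'torque': array([-0.01313246, -0.00223035,  0.03256198]), 'gripper_force': 0.0, 'gripper_width': 90.89574301451651}
14.0
```

```bash
python3 - <<'E'
import cv2
a=cv2.imread('pics/side0.png')[110:370,180:430];b=cv2.imread('pics/top0.png')[130:320,140:440]
cv2.imwrite('pics/c1.png',cv2.resize(a,None,fx=2.3,fy=2.3,interpolation=2));cv2.imwrite('pics/c2.png',cv2.resize(b,None,fx=2.6,fy=2.6,interpolation=2))
E
```

```text
(no output)
```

View pics/c1.png

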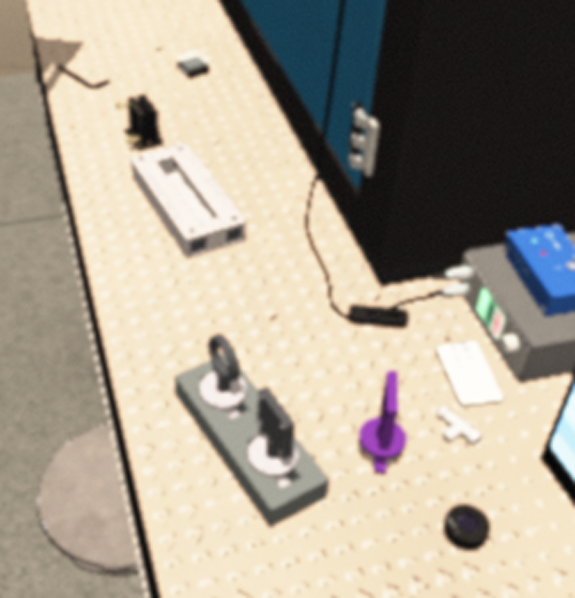

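View pics/c2.png

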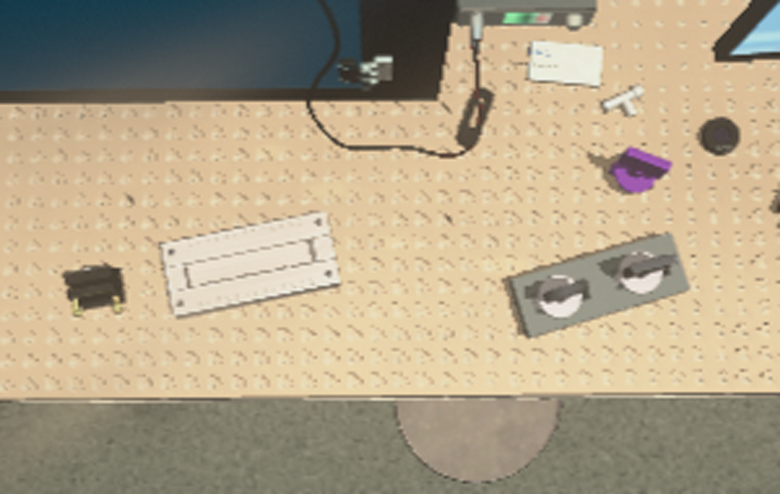

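The pictures show three candidates. The dark solid plate stands in the rack pocket nearer the camera (side ≈ 299,295; top ≈ 386,234). The dark ring, with a visible hole, is in the other pocket (side 277,266; top 356,242). The purple look-alike stands on the table (side 347,295; top 385,195). The dark solid plate at side (299,295) fits the description, and the crop confirms it. The rail is at top (239,229), with the mirror at its left end.

```bash
cat > b.py <<'E'
from h import *
p=viewer.grab_frame('top');q=viewer.grab_frame('side')
def best(n,pic,near,f=viewer.pinpoint):
    L=[x['location'] for x in f(n,pic)]
    L=[l for l in L if np.hypot(*(np.array(l)-near))<20]
    return L[0] if L else None
for n,a,b in(('beam_block',(385,235),(298,307)),('block_foot',(386,233),(295,315)),('slot_rail',(239,230),(261,197)),('ring_carrier',(355,244),(276,280)),('steering_mirror',(181,246),(239,170))):
    u=best(n,p,a);v=best(n,q,b)
    if u is not None and v is not None:print(n,u,v,tri(p,u,q,v))
    if u is not None and n=='slot_rail':print(' top@0',onz(p,u,0))
    if u is not None and n=='beam_block':print(' top@30',onz(p,u,30),'side@30',onz(q,v,30) if v is not None else 0)
im=p['img'];hsv=cv2.cvtColor(im,cv2.COLOR_RGB2HSV)
print('px rail',hsv[225,240],'rack',hsv[250,350],hsv[228,405],'table',hsv[270,300])
for nm,m,seed,z in(('rail',(hsv[...,1]<35)&(hsv[...,2]>150),(240,229),34),('rack',(hsv[...,1]<60)&(hsv[...,2]<175),(371,240),30)):
    m=m.astype(np.uint8);m[:, :190]=0
    m=cv2.morphologyEx(m,cv2.MORPH_CLOSE,np.ones((5,5)))
    m=cv2.morphologyEx(m,cv2.MORPH_OPEN,np.ones((5,5)))
    cs,_=cv2.findContours(m,0,1)
    c=max(cs,key=lambda c:cv2.pointPolygonTest(c,seed,True))
    P=np.array([onz(p,t[0],z)[:2] for t in c]).astype(np.float32)
    print(nm,len(c),cv2.minAreaRect(P),cv2.boundingRect(c))
for px in((230,168),(300,168),(310,168),(240,284)):print(px,onz(p,px,0).round())
print(onz(p,(385,195),30))
print(sensors.state()['time_s'])
E
python3 b.py
```

```text
beam_block [384.8, 230.8] [298.8, 309.9] (array([ 473.67594487, -198.1400398 ,   22.52547573]), np.float64(10.862711730968616))
 top@30 [ 478.10747124 -197.56130632   30.        ] side@30 [ 466.17161964 -202.96397276   30.        ]
block_foot [385.9, 233.4] [298.8, 315.2] (array([ 470.12421619, -203.65637244,   11.31483081]), np.float64(6.111623796712957))
slot_rail [238.9, 229.1] [259.2, 196.4] (array([481.12258628, 209.18124002,  21.55827501]), np.float64(13.772056783260584))
 top@0 [491.01013638 210.5035405    0.        ]
ring_carrier [354.1, 243.7] [274.4, 282.0] (array([ 439.97868001, -111.53305661,   23.60321253]), np.float64(7.396281897760787))
steering_mirror [180.6, 244.0] [239.8, 168.5] (array([448.11417537, 371.88350323,  15.4030169 ]), np.float64(0.6551232552249132))
px rail [ 16  43 194] rack [ 15  25 181] [ 17  78 203] table [ 21  67 233]
rail 176 ((481.4263610839844, 216.1973419189453), (77.5737533569336, 179.7966766357422), 10.821298599243164) (203, 212, 67, 39)
rack 211 ((456.4924011230469, -154.15440368652344), (68.50018310546875, 183.28773498535156), 15.91319465637207) (336, 221, 68, 38)
(230, 168) [670. 237.   0.]
(300, 168) [668.  34.   0.]
(310, 168) [668.   5.   0.]
(240, 284) [336. 207.   0.]
[ 579.56338046 -202.62126476   30.        ]
1.7
```

```bash
cat > f.py <<'E'
from h import *
from scipy.optimize import minimize, differential_evolution
p=viewer.grab_frame('top');q=viewer.grab_frame('side')
def pts(x,y,w,z0):
    c,s=np.cos(w),np.sin(w)
    return [[x+c*a-s*b,y+s*a+c*b,z0+h] for a in(-5,5) for b in(-24,24) for h in(26,74)]
G={i:cv2.resize(cv2.cvtColor(P['img'],cv2.COLOR_RGB2GRAY),None,fx=4,fy=4,interpolation=2).astype(float) for i,P in((0,p),(1,q))}
def hull(P,X): return cv2.convexHull(np.array([(proj(P,t)+.5)*4-.5 for t in X]).astype(np.float32)).round().astype(np.int32)
def cost(v,views=(0,1),z0=30,full=False):
    t=0
    for i in views:
        m=np.zeros(G[i].shape,np.uint8);cv2.fillConvexPoly(m,hull((p,q)[i],pts(v[0],v[1],np.radians(v[2]),z0)),1)
        r=cv2.dilate(m,np.ones((17,17)))-m
        t+=G[i][m>0].mean()-G[i][r>0].mean()
    return t
for views in((0,1),(1,),(0,)):
    r=differential_evolution(cost,[(455,485),(-215,-185),(0,32)],args=(views,),seed=1,popsize=10,maxiter=25,polish=False);print(views,r.x.round(1),r.fun)
    if views==(0,1):b=r.x
o=[]
for P,c in((p,(386,232)),(q,(299,297))):
    k=cv2.resize(P['img'],None,fx=4,fy=4,interpolation=2)[...,::-1].copy()
    cv2.polylines(k,[hull(P,pts(b[0],b[1],np.radians(b[2]),30))],True,(0,0,255),1)
    e=[[b[0]+23*np.cos(t),b[1]+23*np.sin(t),36] for t in np.linspace(0,6.28,40)]
    cv2.polylines(k,[hull(P,e)],True,(0,255,0),1)
    u,v=c[0]*4,c[1]*4;o.append(cv2.resize(k[v-130:v+130,u-130:u+130],(400,400)))
cv2.imwrite('pics/fit.png',np.hstack(o));print(sensors.state()['time_s'])
E
python3 f.py
```

```text
(0, 1) [ 466.  -201.2   10.9] -149.23062864208924
(1,) [ 464.4 -202.    11.3] -108.89901656752379
(0,) [ 468.7 -201.2   15.1] -53.29531612368858
1.8
```

View pics/fit.png

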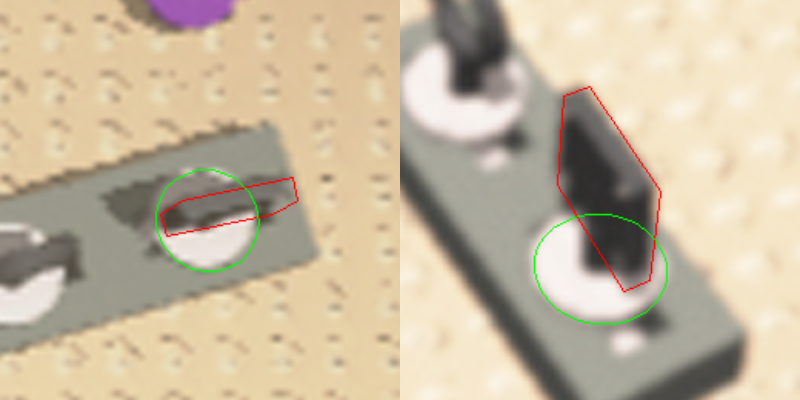

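step_arm(plan=[0,0,0,0,0,0.12,0,0,0,0,0,0.12,0,0,0,0,0,0.12,0,0,0,0,0,0.12,0,0,0,0,0,0.12])

```text
time_s: 2.22
ee_pos: [250.5, 517.6, 228.0]
ee_rot: [180.0, -0.0, 119.5]
force: [-0.7, -0.5, -0.3]
gripper_width: 90.8
gripper_force: 0.0
```

step_arm(plan=[0,0,0,0,0,0.12,0,0,0,0,0,0.12,0,0,0,0,0,0.062,0,0,0,0,0,0])

```text
time_s: 2.55
ee_pos: [250.5, 517.6, 227.9]
ee_rot: [180.0, -0.0, 102.4]
force: [0.7, -0.5, -0.0]
gripper_width: 91.3
gripper_force: 0.0
```

```bash
cat > g.py <<'E'
import sys
from h import *
# usage: target x y z yaw -> remaining shift in tool axes (cm), turn about tool z (rad)
x,y,z,w=map(float,sys.argv[1:5]);s=sensors.state();Rm=rot(s['ee_rot'])
d=Rm.T@(np.array([x,y,z])-s['ee_pos'])/10
dw=(R.from_matrix(Rm).inv()*R.from_euler('xyz',[180,0,w],degrees=True)).as_rotvec()
print('t',s['time_s'],'pos',s['ee_pos'].round(1),s['ee_rot'].round(2),'shift',d.round(2),'turn',dw.round(3),'F',s['force'].round(1),'w',round(s['gripper_width'],1),round(s['gripper_force'],1),'q6',s['qpos'][5].round(1))
E
python3 g.py 467 -201.5 228 102.5
```

```text
t 2.55 pos [250.5 517.6 227.9] [180.    -0.   102.44] shift [-7.488e+01  5.650e+00 -1.000e-02] turn [ 0.    -0.    -0.001] F [ 0.7 -0.5 -0. ] w 91.3 0.0 q6 50.6
```

step_arm(plan=[-3.7,0.28,0,0,0,0,-3.7,0.28,0,0,0,0,-3.7,0.28,0,0,0,0,-3.7,0.28,0,0,0,0,-3.7,0.28,0,0,0,0])

```text
time_s: 2.97
ee_pos: [304.3, 338.4, 228.0]
ee_rot: [180.0, -0.0, 102.7]
force: [-0.1, -0.7, -0.2]
gripper_width: 91.0
gripper_force: 0.0
```

step_arm(plan=[-3.7,0.28,0,0,0,0,-3.7,0.28,0,0,0,0,-3.7,0.28,0,0,0,0,-3.7,0.28,0,0,0,0,-3.7,0.28,0,0,0,0])

```text
time_s: 3.38
ee_pos: [358.0, 160.7, 228.2]
ee_rot: [179.9, -0.0, 102.6]
force: [1.1, 0.1, -0.1]
gripper_width: 91.3
gripper_force: 0.0
```

step_arm(plan=[-3.7,0.28,0,0,0,0,-3.7,0.28,0,0,0,0,-3.7,0.28,0,0,0,0,-3.7,0.28,0,0,0,0,-3.7,0.28,0,0,0,0])

```text
time_s: 3.8
ee_pos: [411.7, -17.1, 228.3]
ee_rot: [179.9, 0.0, 102.6]
force: [0.6, 0.6, 0.1]
gripper_width: 91.3
gripper_force: 0.0
```

step_arm(plan=[-3.7,0.28,0,0,0,0,-3.7,0.28,0,0,0,0,-3.7,0.28,0,0,0,0,-3.7,0.28,0,0,0,0,0,0,0,0,0,0])

```text
time_s: 4.22
ee_pos: [456.5, -162.9, 227.9]
ee_rot: [179.9, 0.2, 102.3]
force: [0.4, -0.5, 0.2]
gripper_width: 91.1
gripper_force: 0.0
```

```bash
python3 g.py 467 -201.5 83 102.5
```

```text
t 4.2167 pos [ 456.5 -162.9  227.9] [179.91   0.22 102.32] shift [-3.94  0.18 14.51] turn [ 0.001  0.004 -0.003] F [ 0.4 -0.5  0.2] w 91.1 0.0 q6 -33.2
```

step_arm(plan=[-3.9,0.2,0,0,0,0,0,0,3,0,0,0,0,0,3,0,0,0,0,0,3,0,0,0,0,0,0,0,0,0])

```text
time_s: 4.63
ee_pos: [461.1, -193.2, 133.0]
ee_rot: [-179.5, -0.4, 102.6]
force: [-0.5, 0.3, 0.1]
gripper_width: 91.0
gripper_force: 0.0
```

step_arm(plan=[0,0,2.5,0,0,0,0,0,2,0,0,0,0,0,1.2,0,0,0,0,0,0,0,0,0,0,0,0,0,0,0])

```text
time_s: 5.05
ee_pos: [465.5, -194.8, 81.9]
ee_rot: [180.0, 0.0, 102.6]
force: [0.4, 0.1, 0.3]
gripper_width: 91.5
gripper_force: 0.0
```

```bash
python3 g.py 467 -201.5 80 102.5; python3 - <<'E'
from h import *
o=[]
for n,c in(('side',(299,290)),('top',(386,232))):
    P=viewer.grab_frame(n);o.append(cv2.resize(P['img'][c[1]-50:c[1]+50,c[0]-50:c[0]+50,::-1],(400,400),interpolation=2))
cv2.imwrite('pics/pre.png',np.hstack(o))
E
```

```text
t 5.05 pos [ 465.5 -194.8   81.9] [1.7996e+02 2.0000e-02 1.0255e+02] shift [-0.68  0.    0.19] turn [0.001 0.    0.001] F [0.4 0.1 0.3] w 91.5 0.0 q6 -36.6
```

View pics/pre.png

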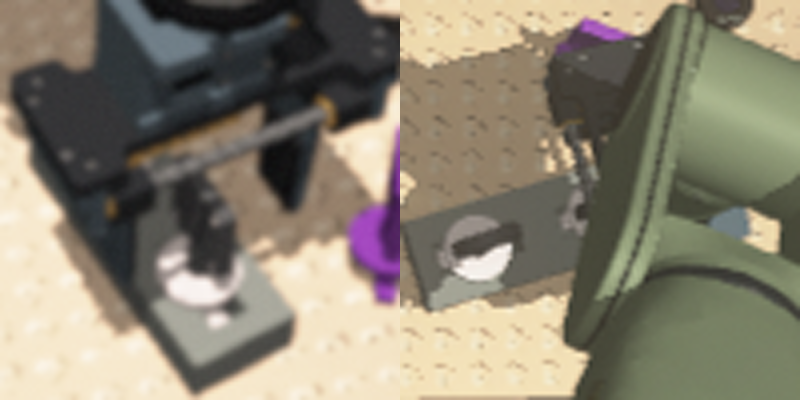

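step_arm(plan=[-0.68,0,0.2,0,0,0,0,0,0,0,0,0,0,0,0,0,0,0])

```text
time_s: 5.4
ee_pos: [466.8, -202.1, 79.6]
ee_rot: [179.9, 0.0, 102.5]
force: [0.6, 0.8, -0.1]
gripper_width: 91.2
gripper_force: 0.0
```

step_arm(plan=[0,0,0,0,0,0,0,0,0,0,0,0,0,0,0,0,0,0,0,0,0,0,0,0,0,0,0,0,0,0], hand=0.5, newtons=25)

```text
time_s: 5.82
ee_pos: [466.3, -201.5, 78.9]
ee_rot: [-180.0, -0.0, 102.5]
force: [-0.3, -1.2, -0.3]
gripper_width: 60.9
gripper_force: 0.0
```

step_arm(plan=[0,0,0,0,0,0,0,0,0,0,0,0,0,0,0,0,0,0,0,0,0,0,0,0,0,0,0,0,0,0])

```text
time_s: 6.23
ee_pos: [466.4, -201.5, 78.9]
ee_rot: [180.0, -0.0, 102.5]
force: [0.4, 0.3, -0.7]
gripper_width: 27.6
gripper_force: 0.0
```

```bash
python3 g.py 467 -201.5 80 102.5
```

```text
t 6.2333 pos [ 466.4 -201.5   78.9] [180.    -0.   102.49] shift [-0.01  0.06 -0.11] turn [ 0. -0. -0.] F [ 0.4  0.3 -0.7] w 27.6 0.0 q6 -37.2
```

step_arm(plan=[0,0,0,0,0,0,0,0,0,0,0,0,0,0,0,0,0,0,0,0,0,0,0,0,0,0,0,0,0,0])

```text
time_s: 6.65
ee_pos: [466.5, -201.6, 78.9]
ee_rot: [180.0, 0.0, 102.5]
force: [0.9, -0.1, -0.6]
gripper_width: 9.8
gripper_force: 25.0
```

step_arm(plan=[0,0,-0.5,0,0,0,0,0,-0.5,0,0,0,0,0,-0.5,0,0,0,0,0,-0.5,0,0,0,0,0,0,0,0,0])

```text
time_s: 7.07
ee_pos: [467.1, -201.9, 100.2]
ee_rot: [179.9, 0.1, 102.5]
force: [0.7, -0.8, -1.1]
gripper_width: 10.3
gripper_force: 25.0
```

step_arm(plan=[0,0,-1.5,0,0,0,0,0,-2,0,0,0,0,0,-2,0,0,0,0,0,-2,0,0,0,0,0,0,0,0,0])

```text
time_s: 7.48
ee_pos: [468.5, -202.6, 177.7]
ee_rot: [179.6, 0.3, 102.5]
force: [0.3, 0.1, -2.5]
gripper_width: 9.9
gripper_force: 25.0
```

```bash
python3 g.py 481.4 216.2 174 100.8
```

```text
t 7.4833 pos [ 468.5 -202.6  177.7] [179.63   0.27 102.49] shift [40.61 10.31  0.24] turn [0.007 0.005 0.029] F [ 0.3  0.1 -2.5] w 9.9 25.0 q6 -37.2
```

step_arm(plan=[0,0,-3,0,0,0,2,0.5,0,0,0,0.029,3,0.77,0,0,0,0,3,0.77,0,0,0,0,3,0.77,0,0,0,0])

```text
time_s: 7.9
ee_pos: [472.1, -87.1, 203.0]
ee_rot: [-179.9, -0.0, 100.8]
force: [0.5, -0.0, -1.6]
gripper_width: 9.6
gripper_force: 25.0
```

step_arm(plan=[3,0.77,0,0,0,0,3,0.77,0,0,0,0,3,0.77,0,0,0,0,3,0.77,0,0,0,0,3,0.77,0,0,0,0])

```text
time_s: 8.32
ee_pos: [481.6, 67.8, 202.9]
ee_rot: [-179.9, -0.0, 100.8]
force: [0.5, -0.2, -1.0]
gripper_width: 9.8
gripper_force: 25.0
```

step_arm(plan=[3,0.77,0,0,0,0,3,0.77,0,0,0,0,3,0.77,0,0,0,0,3,0.77,0,0,0,0,1.5,0.3,0,0,0,0])

```text
time_s: 8.73
ee_pos: [489.9, 208.4, 202.7]
ee_rot: [-180.0, -0.1, 100.9]
force: [-0.1, -1.0, -1.6]
gripper_width: 10.0
gripper_force: 25.0
```

step_arm(plan=[0,0,0,0,0,0,0,0,0,0,0,0,0,0,0,0,0,0])

```text
time_s: 8.98
ee_pos: [489.7, 204.4, 203.1]
ee_rot: [-179.9, 0.1, 100.8]
force: [-0.3, -0.3, -1.6]
gripper_width: 9.7
gripper_force: 25.0
```

```bash
python3 g.py 481.4 216.2 113 100.8
```

```text
t 8.9833 pos [489.7 204.4 203.1] [-1.7991e+02  5.0000e-02  1.0082e+02] shift [ 1.33 -0.58  9.01] turn [-0.002  0.001  0.   ] F [-0.3 -0.3 -1.6] w 9.7 25.0 q6 10.6
```

step_arm(plan=[1.3,-0.6,0,0,0,0,0,0,3,0,0,0,0,0,3,0,0,0,0,0,2.6,0,0,0,0,0,0,0,0,0])

```text
time_s: 9.4
ee_pos: [478.2, 214.0, 113.3]
ee_rot: [-179.4, 0.2, 100.7]
force: [-1.5, -1.0, -2.2]
gripper_width: 10.1
gripper_force: 25.0
```

step_arm(plan=[0,0,0,0,0,0,0,0,0,0,0,0])

```text
time_s: 9.57
ee_pos: [483.0, 216.6, 119.3]
ee_rot: [179.9, -0.0, 100.8]
force: [-0.3, -0.1, -1.2]
gripper_width: 9.9
gripper_force: 25.0
```

```bash
python3 g.py 481.4 216.2 83 100.8; cat > v.py <<'E'
import sys
from h import *
o=[];s=sensors.state();T=rot(s['ee_rot']);t=np.array(s['ee_pos'])
X,Y,W=481.4,216.2,np.radians(10.8)
def rw(a,b,z):return [X+np.cos(W)*a-np.sin(W)*b,Y+np.sin(W)*a+np.cos(W)*b,z]
for n,c in(('side',(259,190)),('top',(239,225))):
    P=viewer.grab_frame(n);k=cv2.resize(P['img'],None,fx=5,fy=5,interpolation=2)[...,::-1].copy()
    L=lambda pts,col:cv2.polylines(k,[np.array([(proj(P,x)+.5)*5-.5 for x in pts]).round().astype(np.int32)],True,col,1)
    if len(sys.argv)<3:
        L([rw(a,b,34) for a,b in((-40,-90),(40,-90),(40,90),(-40,90))],(0,0,255));L([rw(a,b,34) for a,b in((-13,-70),(13,-70),(13,70),(-13,70))],(0,0,255))
        h=t[2]-48.9
        L([t+T@[b,a,0]+[0,0,h-22-t[2]] for a,b in((-6,-25),(6,-25),(6,25),(-6,25))],(0,255,0))
    u,v=c[0]*5,c[1]*5;o.append(cv2.resize(k[v-200:v+200,u-200:u+200],(400,400)))
cv2.imwrite('pics/'+sys.argv[1],np.hstack(o))
E
python3 v.py ins.png
```

```text
t 9.5667 pos [483.  216.6 119.3] [ 1.7986e+02 -3.0000e-02  1.0076e+02] shift [-0.01 -0.17  3.63] turn [ 0.002 -0.    -0.001] F [-0.3 -0.1 -1.2] w 9.9 25.0 q6 12.1
```

View pics/ins.png

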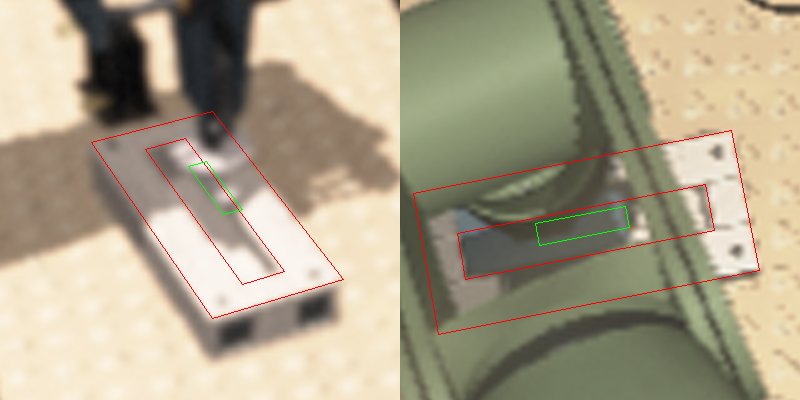

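The view shows the block over the middle of the slot, about in line with it; the side view puts the rail about 2 mm further toward −x, so I shift by 3 mm and lower.

step_arm(plan=[0,-0.3,0,0,0,0,0,0,0.6,0,0,0,0,0,0.6,0,0,0,0,0,0.5,0,0,0,0,0,0,0,0,0])

```text
time_s: 10.08
ee_pos: [478.0, 216.0, 99.6]
ee_rot: [-179.9, 0.0, 100.8]
force: [-0.2, 0.4, -2.0]
gripper_width: 10.2
gripper_force: 25.0
```

step_arm(plan=[0,0,0.5,0,0,0,0,0,0.5,0,0,0,0,0,0.4,0,0,0,0,0,0,0,0,0,0,0,0,0,0,0])

```text
time_s: 10.5
ee_pos: [478.7, 216.3, 86.6]
ee_rot: [-180.0, 0.0, 100.8]
force: [0.6, -0.4, -1.1]
gripper_width: 10.2
gripper_force: 25.0
```

```bash
python3 g.py 480 216 83 100.8
```

```text
t 10.5 pos [478.7 216.3  86.6] [-1.7996e+02  1.0000e-02  1.0083e+02] shift [-0.05  0.12  0.36] turn [-0.001  0.     0.   ] F [ 0.6 -0.4 -1.1] w 10.2 25.0 q6 12.2
```

step_arm(plan=[0,0.1,0.2,0,0,0,0,0,0.1,0,0,0,0,0,0,0,0,0])

```text
time_s: 10.75
ee_pos: [479.9, 216.6, 83.8]
ee_rot: [-180.0, -0.0, 100.8]
force: [-0.1, 0.3, -1.3]
gripper_width: 9.7
gripper_force: 25.0
```

step_arm(plan=[0,0,0.1,0,0,0,0,0,0,0,0,0])

```text
time_s: 10.92
ee_pos: [479.9, 216.6, 82.9]
ee_rot: [180.0, -0.0, 100.8]
force: [0.2, 0.1, -1.4]
gripper_width: 10.1
gripper_force: 25.0
```

step_arm(plan=[0,0,0.1,0,0,0,0,0,0,0,0,0])

```text
time_s: 11.08
ee_pos: [480.0, 216.6, 82.9]
ee_rot: [180.0, -0.0, 100.8]
force: [-0.5, 0.2, 4.7]
gripper_width: 10.1
gripper_force: 25.0
```

step_arm(plan=[0,0,0.1,0,0,0,0,0,0,0,0,0])

```text
time_s: 11.25
ee_pos: [480.0, 216.6, 82.8]
ee_rot: [179.9, -0.0, 100.8]
force: [-2.6, -1.5, 11.4]
gripper_width: 9.6
gripper_force: 25.0
```

step_arm(plan=[0,0,-0.15,0,0,0,0,0,0,0,0,0,0,0,0,0,0,-0.06,0,0,0,0,0,-0.1,0,0,0,0,0,-0.1])

```text
time_s: 11.67
ee_pos: [480.7, 217.5, 82.9]
ee_rot: [179.8, -0.1, 116.0]
force: [0.4, 2.1, 1.4]
gripper_width: 10.1
gripper_force: 25.0
```

step_arm(plan=[0,0,0,0,0,-0.1,0,0,0,0,0,-0.1,0,0,0,0,0,-0.1,0,0,0,0,0,-0.1,0,0,0,0,0,0])

```text
time_s: 12.08
ee_pos: [480.7, 217.3, 82.9]
ee_rot: [179.9, 0.0, 138.7]
force: [-0.3, 2.1, 2.5]
gripper_width: 9.7
gripper_force: 25.0
```

```bash
python3 g.py 480 216.6 83 190.8
```

```text
t 12.0833 pos [480.7 217.3  82.9] [1.7986e+02 3.0000e-02 1.3872e+02] shift [ 0.01 -0.09 -0.01] turn [ 0.002  0.001 -0.909] F [-0.3  2.1  2.5] w 9.7 25.0 q6 -25.7
```

Turning smoothly with light forces; 0.91 rad is left.

step_arm(plan=[0,0,0,0,0,-0.1,0,0,0,0,0,-0.1,0,0,0,0,0,-0.1,0,0,0,0,0,-0.1,0,0,0,0,0,-0.1])

```text
time_s: 12.5
ee_pos: [480.3, 217.4, 82.9]
ee_rot: [179.9, 0.0, 167.4]
force: [-0.9, 2.6, 3.9]
gripper_width: 10.0
gripper_force: 25.0
```

step_arm(plan=[0,0,0,0,0,-0.1,0,0,0,0,0,-0.1,0,0,0,0,0,-0.1,0,0,0,0,0,-0.11,0,0,0,0,0,0])

```text
time_s: 12.92
ee_pos: [480.0, 217.2, 82.9]
ee_rot: [179.9, 0.0, -169.3]
force: [-1.2, 1.6, 3.9]
gripper_width: 9.8
gripper_force: 25.0
```

step_arm(plan=[0,0,0,0,0,0,0,0,0,0,0,0])

```text
time_s: 13.08
ee_pos: [480.0, 217.1, 82.9]
ee_rot: [179.9, 0.0, -169.5]
force: [-0.9, 2.4, 5.2]
gripper_width: 9.8
gripper_force: 25.0
```

```bash
python3 g.py 480 216.6 83 190.8; python3 v.py turned.png x
```

```text
t 13.0833 pos [480.  217.1  82.9] [ 1.7994e+02  4.0000e-02 -1.6947e+02] shift [ 0.01 -0.04 -0.01] turn [ 0.001  0.001 -0.005] F [-0.9  2.4  5.2] w 9.8 25.0 q6 -77.5
```

View pics/turned.png

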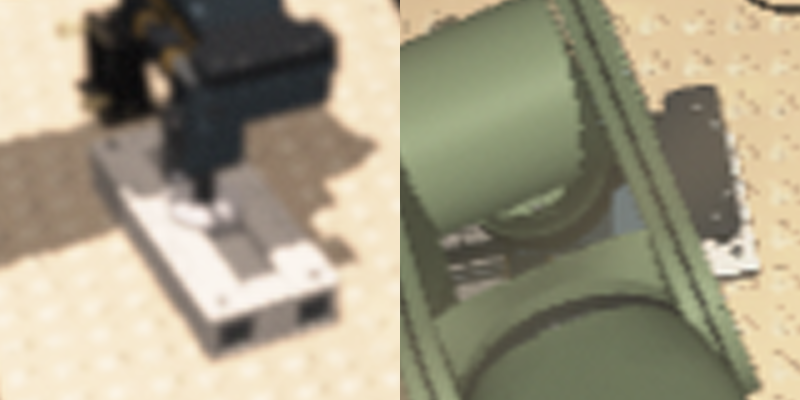

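The plate stands across the rail with the collar flat on it. I'll release and retreat.

step_arm(plan=[0,0,0,0,0,0,0,0,0,0,0,0,0,0,0,0,0,0,0,0,0,0,0,0,0,0,0,0,0,0], hand=5)

```text
time_s: 13.6
ee_pos: [479.8, 216.3, 82.2]
ee_rot: [-180.0, -0.0, -169.3]
force: [-0.4, 0.8, -0.3]
gripper_width: 40.5
gripper_force: 0.0
```

step_arm(plan=[0,0,0,0,0,0,0,0,0,0,0,0,0,0,0,0,0,0])

```text
time_s: 13.85
ee_pos: [479.9, 216.5, 82.4]
ee_rot: [-180.0, -0.0, -169.2]
force: [0.2, -0.3, 0.4]
gripper_width: 50.4
gripper_force: 0.0
```

step_arm(plan=[0,0,-1,0,0,0,0,0,-2,0,0,0,0,0,-3,0,0,0,0,0,-4,0,0,0,0,0,-4,0,0,0])

```text
time_s: 14.27
ee_pos: [479.2, 216.3, 224.3]
ee_rot: [-180.0, -0.1, -169.2]
force: [0.8, 0.3, -0.2]
gripper_width: 49.8
gripper_force: 0.0
```

```bash
python3 g.py 480 -50 250 190.8
```

```text
t 14.2667 pos [479.2 216.3 224.3] [-1.7999e+02 -7.0000e-02 -1.6922e+02] shift [  4.9  -26.17  -2.56] turn [-0.    -0.001 -0.   ] F [ 0.8  0.3 -0.2] w 49.8 0.0 q6 -77.7
```

step_arm(plan=[0.5,-3.5,0,0,0,0,0.5,-3.5,0,0,0,0,0.5,-3.5,0,0,0,0,0.5,-3.5,0,0,0,0,0.5,-3.5,0,0,0,0])

```text
time_s: 14.68
ee_pos: [487.8, 38.5, 223.5]
ee_rot: [-180.0, 0.1, -169.2]
force: [0.3, 0.5, -0.7]
gripper_width: 50.1
gripper_force: 0.0
```

step_arm(plan=[0.5,-3.5,0,0,0,0,0.5,-3.5,0,0,0,0,0.5,-3.5,0,0,0,0,0,0,0,0,0,0,0,0,0,0,0,0])

```text
time_s: 15.1
ee_pos: [492.9, -67.4, 223.1]
ee_rot: [180.0, 0.0, -169.4]
force: [-0.0, 0.5, -0.4]
gripper_width: 50.3
gripper_force: 0.0
```

```bash
python3 v.py end.png x
```

```text
(no output)
```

View pics/end.png

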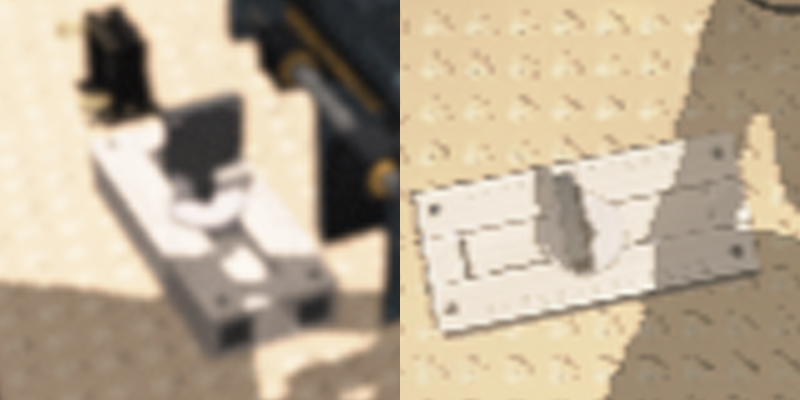

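The plate stands upright and square across the rail (top crop ≈ 575,222), with its collar on the rail. The mirror is where it was.

```bash
python3 -c "
from workcell import env
print(env.job_done())"
```

```text
the job is handed in; nothing more can be done
None
```

The beam block stands upright, locked square across the rail and released; the last pictures show the mirror mount undisturbed, the ring carrier was not touched, and the job is handed in at about 15 s.

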